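# Go/no-go test of a rotor adapter sleeve on a leaning gauge pin

### The arm

A 7-joint arm with a two-finger parallel gripper is mounted at the origin on a cart in front of the work surface, level with it; the furniture and walls round the work are solid. World frame = base frame: x ahead of the robot, y to its left, z up, the work surface at z = 0. Lengths are in mm, angles in rad, forces in N, time in s.
With the tool pointing down it reaches from about 400 to 875 mm from the base axis. Payload 4.4 kg.
Tool frame: the origin (TCP) lies at the very end of the fingers, on their centre line; the grasp point (between the pads) lies 19 mm behind it; z points along the fingers, y is the line along which they close (so a half turn about z gives the same grasp; the last joint's range is limited). The gripper opens to 85 mm and grips with 20 to 120 N. Pads are 22 mm wide; open, the fingers measure 114 mm over their backs; the gripper's body (76 mm by 85 mm) begins 54 mm behind the grasp point. The pads swing forward as they close: fully open they stand 13 mm farther back than shut.
Start: joints at [-1.352, 0.628, 0.038, 1.517, -0.027, 0.996, -0.02], TCP at [182.603, 623.838, 231.313] pointing down, gripper open.
Joint ranges: [-3.06, 3.06], [-0.37, 2.12], [-1.25, 1.32], [0.18, 2.47], [-1.1, 4.24], [0.23, 1.98], [-2.94, 2.94]. Speed limits (rad/s): [2.57, 2.57, 3.14, 3.14, 3.14, 3.14, 3.14].

### API

Orientations are given as [roll, pitch, yaw] about the fixed x, y, z axes, in that order (R = Rz(yaw) Ry(pitch) Rx(roll)).
In Python, from cell import status, get_image, ctrl, models gives the robot as it stands.
- The arm moves only by the shell command python3 -m handwheel 'ROWS' [OPENING]. ROWS is JSON, a list of rows, each an object with "delta_pos": the shift along the world's x, y, z in cm, a list of three; "yaw": the turn about the world's z in rad. A call has 1 to 10 rows; each row shifts and turns the commanded pose from where the row before left it; what a row does not reach is not made up. A row lasts 1/12 s, in which the tool goes at most 41.7 mm and 7.16 degrees, less where a joint would pass 70% of its speed; a pose out of reach is approached as far as the arm can. A call is refused whole if a number of a shift passes 4.17 or a number of a turn 0.125, either way. A call with a gripper value outside its range is refused whole. OPENING is the opening, from -1 (shut) to 1 (fully open), set as the call begins (- or left out, the last holds). The fingers move at their own pace and stop on an object; the grip force is fixed at half the most. Time passes only in rows, so rows that do not move let the fingers close. It gives the time, the measured TCP pose, the force, the opening and the grip force at its end, in the units of the state.
- status.read_state(): the state, without advancing time (a new reading comes with each control period).
- get_image(name): name is "scene" or "top"; returns a dict with "color" (400x640x3 uint8, red, green, blue), "z_map" (400x640 float32, mm along the optical axis (not along the pixel's ray), 0 where there is no reading), "fx", "fy", "cx", "cy" (pixels), "position" and "rotation" of the camera in the world. Camera axes: x right, y up, looking along -z (the intrinsics and any distortion apply to the point x, -y, -z); pixel columns grow to the right and rows downward; lengths in mm; the calibration is good to about 2 mm. A picture is of the moment at which its call begins.
- ctrl.finish_job(): hands the job in; it is judged then, once.
Trained networks look in a picture, given as the dict that the camera call returned (one of the last four; its "shot" number tells which), for a name from the list of things; names that differ only in an ending like _2 or _b are one class to them, and where a whole thing is asked for, a point or a joint stands for the part that bears it (a point fixed in the world has none). Each returns a list of dicts, best first, with "score" (0 to 1); they miss things now and then, are a little off and sometimes report something else, mostly with a low value. They report only what shows in the picture. A call takes as long as a camera call.
- models.boxes_of(picture, name): "rect" ([left, top, right, bottom] in pixels, round what is visible of it).
The state is a dict: "clock": time; "qpos": joint angles; "qd": joint speeds; "tau": joint torques, N m; "eef_pos": TCP position; "tool_rot": TCP orientation; "force": force on the tool from outside, world axes, zero at the start; "torque": the same for the moment, N m; "width": finger opening in mm; "gripper_force": force on a finger pad.
Only numpy, scipy, OpenCV 4.12 (cv2) and the standard library are available. Lean on these libraries where they do the work, as an engineer would, in place of code of your own. Each camera call takes 0.05 s, during which the arm holds its last target. There are 200 camera calls.

### The job

Test the sleeve that stands in the fenced bay of the board: line it up with the leaning gauge pin and slide it on as far as it will go without forcing it. If it goes fully home on the flange, leave it there; if it sticks on the pin's cone, take it off again and put it in the steel tray. Leave the other sleeve and everything else where it stands.

Things in the scene. Friction and masses are not known exactly. Their poses are not given: they have to be found in the camera images.
- sleeve_1: White plastic rotor adapter sleeve: plain tube open at both ends, 44 mm outside diameter, 90 mm long, 0.09 kg, upright on the board. Origin: centre of its lower end; z along its axis, up. Of sleeve_1 and sleeve_2, alike outside, one has a 32 mm bore (slides right down the pin), the other a 23 mm bore (sticks on the pin's cone). Which of them stands in the bay varies.
- sleeve_2: White plastic rotor adapter sleeve: plain tube open at both ends, 44 mm outside diameter, 90 mm long, 0.09 kg, upright on the board. Origin: centre of its lower end; z along its axis, up. Of sleeve_1 and sleeve_2, alike outside, one has a 32 mm bore (slides right down the pin), the other a 23 mm bore (sticks on the pin's cone). Which of them stands in the bay varies.
- sleeve_1_mid (a point): Middle of sleeve_1: on its axis, 45 mm from either end.
- sleeve_2_mid (a point): Middle of sleeve_2: on its axis, 45 mm from either end.
- board: Aluminium board, 250 (its x) x 100 (y) x 8 mm, fixed to the table, with two standing places about 130 mm apart along x. The one at its -x end, nearer the robot, has a dark U-shaped fence 10 mm high, 80 mm wide inside (the bay). Origin: centre of the underside.
- bay (a point): Centre of the fenced bay on the board's top face; the sleeve to be tested stands within 10 mm of it, the other about 130 mm away.
- gauge: Gauge stand fixed to the table: grey base plate 120 (x) x 90 (y) x 10 mm with an aluminium block that carries the pin. Origin: centre of the underside; the pin leans towards its -x side.
- gauge_pin: Steel pin leaning 30 degrees from vertical towards the robot. Origin: its root, on the face of a dark flange (58 mm across), 60 mm above the table; z along the pin to its tip, y level. 27 mm diameter up to z = 68 mm, then a cone to 12 mm at the tip, z = 80 mm. A sleeve fully home stands on the flange, its middle at z = 45 mm; one that sticks has its middle at about 116 mm.
- pin_tip (a point): Centre of the pin's tip, 80 mm from the root along the pin.
- tray: Open steel tray fixed to the table, 150 (x) x 140 (y) x 30 mm, walls and floor 4 mm thick. Origin: centre of the underside.
- plate: Bystander: clear 96-well plate, 84 x 126 x 18 mm, lying flat. Origin: centre of the underside.
- flask: Bystander: culture flask with blue cap, 120 x 62 x 41 mm, lying flat. Origin: centre of the underside.
- white_bottle: Bystander: white screw-cap bottle, 50 mm diameter, 84 mm high, upright. Origin: centre of the underside.

How it is judged:
By the outcome, as a careful person would: the job done as asked, in the order asked, and still so for the second after the job is handed in, with the robot touching nothing.
It also fails if it takes over 45 s, if anything falls off the work surface, if the arm or the gripper's body presses on something with over 40 N, if the wrist force passes 120 N, or if a joint passes its speed limit or range.

## Working session

There is one attempt and no reset: what is moved stays moved. The work goes in short steps, Python scripts to look and compute and a shell command to move; the robot and the scene stay as the last step left them, time stands still between calls to the robot, and variables do not carry over. Pictures are saved under pics/ and viewed, at most 10 in all, crops included, and the job is handed in when it is done.

```bash
mkdir -p pics; ls; cat > h.py <<'E'
import numpy as np, cv2
from cell import status, get_image, ctrl, models
def save(p,n): cv2.imwrite('pics/'+n, cv2.cvtColor(p['color'],cv2.COLOR_RGB2BGR))
def cloud(p):
    z=p['z_map'].astype(float); v,u=np.mgrid[:z.shape[0],:z.shape[1]]
    c=np.stack([(u-p['cx'])/p['fx']*z,-(v-p['cy'])/p['fy']*z,-z],-1)
    w=c@np.array(p['rotation']).T+np.array(p['position']); w[z==0]=np.nan
    return w
E
python3 - <<'E'
from h import *
s=status.read_state(); print({k:np.round(v,3).tolist() for k,v in s.items()})
for n in('scene','top'):
    p=get_image(n); save(p,n+'0.png'); print(n,[ (k,np.round(v,3).tolist()) for k,v in p.items() if k not in('color','z_map')])
    w=cloud(p)
    for m in('sleeve_1','board','gauge','gauge_pin','tray','plate','flask','white_bottle'):
        for d in models.boxes_of(p,m)[:3]:
            l,t,r,b=[int(x) for x in d['rect']]; c=w[max(0,t):b,max(0,l):r].reshape(-1,3)
            print(m,round(d['score'],2),[l,t,r,b],np.round(w[(t+b)//2,(l+r)//2]))
E
```

```text
pics
{'clock': 0.0, 'qpos': [-1.352, 0.629, 0.038, 1.518, -0.027, 0.996, -0.02], 'qd': [0.001, -0.0, 0.0, -0.002, -0.0, 0.0, 0.001], 'tau': [-0.0, -56.341, 1.226, -19.345, 0.011, 0.011, -0.0], 'eef_pos': [182.414, 623.221, 230.406], 'tool_rot': [-3.14, 0.0, 2.857], 'force': [0.438, 0.221, 0.342], 'torque': [-0.005, -0.016, 0.007], 'gripper_force': 0.0, 'width': 85.247}
scene [('fx', 387.005), ('fy', 387.005), ('cx', 320.832), ('cy', 202.688), ('position', [69.286, -267.2, 658.47]), ('rotation', [0.872, -0.006, -0.819]), ('shot', 1)]Traceback (most recent call last):
  File "<stdin>", line 5, in <module>
  File "h.py", line 7, in cloud
    w=c@np.array(p['rotation']).T+np.array(p['position']); w[z==0]=np.nan
      ~~~~~~~~~~~~~~~~~~~~~~~~~~~^~~~~~~~~~~~~~~~~~~~~~~~
ValueError: operands could not be broadcast together with shapes (400,640) (3,)
```

```bash
sed -i "s/np.array(p\['rotation'\]).T/Rotation.from_euler('xyz',p['rotation']).as_matrix().T/; 1a from scipy.spatial.transform import Rotation" h.py
python3 - <<'E'
from h import *
for n in('scene','top'):
    p=get_image(n); save(p,n+'0.png'); np.savez('pics/'+n+'0.npz',w=cloud(p),c=p['color']); print(n,[ (k,np.round(v,3).tolist()) for k,v in p.items() if k not in('color','z_map')])
    w=cloud(p)
    for m in('sleeve_1','board','gauge','gauge_pin','tray','plate','flask','white_bottle'):
        for d in models.boxes_of(p,m)[:3]:
            l,t,r,b=[int(x) for x in d['rect']]
            print(m,round(d['score'],2),[l,t,r,b],np.round(w[(t+b)//2,(l+r)//2]))
E
```

```text
scene [('fx', 387.005), ('fy', 387.005), ('cx', 320.832), ('cy', 202.688), ('position', [69.286, -267.2, 658.47]), ('rotation', [0.872, -0.006, -0.819]), ('shot', 2)]
sleeve_1 0.82 [364, 272, 394, 321] [457. -54.  77.]
sleeve_1 0.66 [415, 247, 446, 290] [586. -84.  68.]
sleeve_1 0.49 [340, 259, 462, 344] [524. -68.   8.]
board 0.57 [341, 258, 459, 348] [518. -69.   9.]
gauge 0.89 [312, 199, 372, 256] [574. 134.  46.]
gauge_pin 0.79 [333, 197, 354, 231] [571. 130.  90.]
tray 0.94 [207, 188, 295, 252] [472. 342.   5.]
plate 0.71 [248, 250, 315, 302] [396. 147.  19.]
flask 0.76 [305, 175, 339, 210] [655. 271.  26.]
white_bottle 0.73 [287, 146, 302, 177] [677. 398.  54.]
top [('fx', 458.575), ('fy', 458.575), ('cx', 304.682), ('cy', 199.531), ('position', [392.904, 182.946, 1109.563]), ('rotation', [0.161, -0.032, -1.558]), ('shot', 3)]
sleeve_1 0.68 [392, 172, 418, 196] [613. -93.  23.]
sleeve_1 0.57 [376, 228, 403, 248] [482. -54.  11.]
board 0.86 [361, 160, 418, 267] [543. -56.   8.]
gauge 0.75 [283, 165, 328, 216] [579. 153.  98.]
gauge_pin 0.7 [297, 172, 320, 201] [588. 146. 101.]
tray 0.86 [192, 203, 255, 274] [476. 345.   4.]
plate 0.93 [280, 254, 332, 289] [400. 146.  20.]
flask 0.91 [222, 146, 279, 181] [656. 284.  28.]
flask 0.32 [281, 164, 330, 217] [579. 153.  98.]
white_bottle 0.67 [221, 146, 277, 182] [655. 287.  23.]
white_bottle 0.66 [184, 136, 209, 164] [672. 404.  81.]
white_bottle 0.35 [296, 173, 321, 202] [585. 146. 105.]
```

View pics/scene0.png

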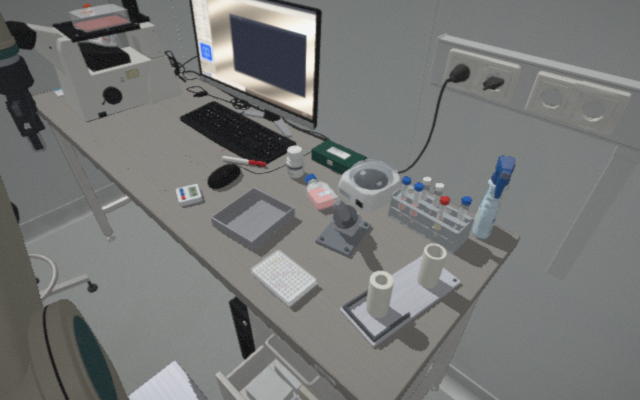

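View pics/top0.png

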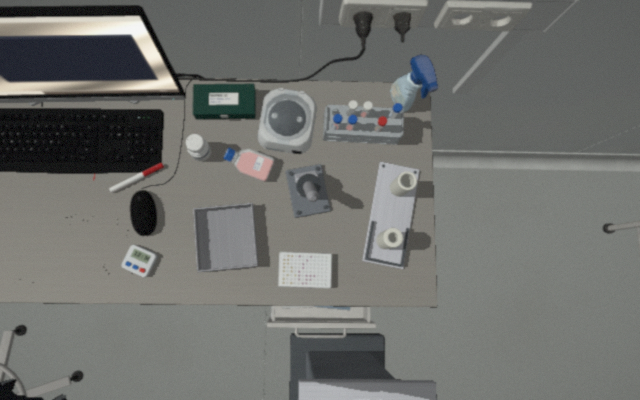

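The scene view shows the bay sleeve at about px (379,297) and the other at (431,268). The gauge is at (342,228) and the tray at (254,218). In the top view the U fence is round (388,248), with its closed side at the bottom, towards the robot. Next I measure exact positions from the depth clouds of both views.

```bash
python3 - <<'E'
from h import *
from scipy.optimize import least_squares
C={}
for n in('scene','top'):
    d=np.load(f'pics/{n}0.npz'); C[n]=(d['w'].reshape(-1,3),d['c'].reshape(-1,3).astype(int))
def sel(n,c,r,z0,z1):
    w=C[n][0]; return w[(np.hypot(w[:,0]-c[0],w[:,1]-c[1])<r)&(w[:,2]>z0)&(w[:,2]<z1)]
for n in C:
    w,c=C[n]
    print(n,'table z',np.nanmedian(sel(n,(480,220),30,-20,20)[:,2]))
    for s in((470,-57),(600,-90)):
        q=sel(n,s,50,30,130)
        f=least_squares(lambda p:np.hypot(q[:,0]-p[0],q[:,1]-p[1])-22,s,loss='soft_l1') 
        t=q[q[:,2]>85]
        print(' sleeve',len(q),f.x.round(1),'rms',np.sqrt(np.mean(f.fun**2)).round(1),'top pts',len(t),t[:,2].max().round(1),'mid',((t.min(0)+t.max(0))/2).round(1),np.ptp(t,0).round(1), np.percentile(t[:,2],[50,90]).round(1))
    # board plane region
    b=(np.abs(w[:,2]-8)<5)&(w[:,0]>400)&(w[:,0]<700)&(w[:,1]>-170)&(w[:,1]<20)&(c.sum(1)>330)
    m=cv2.minAreaRect(w[b][:,:2].astype(np.float32)); print(' board',b.sum(),m,np.median(w[b][:,2]).round(1))
    k=(w[:,2]>6)&(w[:,2]<25)&(w[:,0]>390)&(w[:,0]<540)&(w[:,1]>-140)&(w[:,1]<40)&(c.sum(1)<200)
    print(' fence',k.sum(),cv2.minAreaRect(w[k][:,:2].astype(np.float32)))
    q=sel(n,(570,135),45,72,135)
    print(' pin pts',len(q),'top',q[q[:,2]>np.percentile(q[:,2],95)].mean(0).round(1),q[:,2].max().round(1))
    th=np.deg2rad(30)
    def axis(p):
        yw=p[2]; return np.array([-np.sin(th)*np.cos(yw),-np.sin(th)*np.sin(yw),np.cos(th)])
    def res(p,q):
        a=axis(p); r=q-np.array([p[0],p[1],60]); s=r@a; rad=np.linalg.norm(r-s[:,None]*a,axis=1)
        return rad-np.interp(s,[0,68,80],[13.5,13.5,6])
    g=q
    p=np.array([590,140,.1])
    for i in range(4):
        f=least_squares(res,p,args=(g,),loss='soft_l1'); p=f.x
        r=q-np.array([p[0],p[1],60]); g=q[(np.abs(res(p,q))<5)&(r@axis(p)>10)&(r@axis(p)<82)]
    print(' root',p.round(3),'n',len(g),'rms',np.std(res(p,g)).round(2),'tip',(np.array([p[0],p[1],60])+80*axis(p)).round(1))
    b=(np.abs(w[:,2]-10)<4)&(np.abs(w[:,0]-585)<90)&(np.abs(w[:,1]-135)<80)
    m=cv2.minAreaRect(w[b][:,:2].astype(np.float32)); print(' gaugebase',b.sum(),m)
    b=(np.abs(w[:,2]-30)<4)&(np.abs(w[:,0]-476)<110)&(np.abs(w[:,1]-345)<110)
    print(' tray rim',b.sum(),cv2.minAreaRect(w[b][:,:2].astype(np.float32)))
E
```

```text
scene table z 0.33233666967726094
 sleeve 866 [475.9 -42. ] rms 4.7 top pts 408 101.6 mid [475.1 -42.2  93.3] [43.9 43.  16.6] [97.2 99.1]
 sleeve 788 [605.2 -77.1] rms 3.1 top pts 304 100.9 mid [604.7 -77.6  93. ] [45.  43.7 15.9] [95.8 98.9]
 board 3163 ((550.7097778320312, -69.92733764648438), (294.8514709472656, 186.12332153320312), 1.536637783050537) 8.3
 fence 120 ((464.2671813964844, -47.957763671875), (88.12700653076172, 92.310791015625), 79.3702392578125)
 pin pts 226 top [558.4 136.7 131.3] 133.1
 root [5.95053e+02 1.45970e+02 2.19000e-01] n 220 rms 1.05 tip [556.  137.3 129.3]
 gaugebase 896 ((593.9423828125, 144.67530822753906), (122.00465393066406, 90.01254272460938), 10.86611557006836)
 tray rim 435 ((476.8783874511719, 338.42340087890625), (151.94039916992188, 142.4770050048828), 6.360531330108643)
top table z 1.0526425961793393
 sleeve 392 [476.9 -42.6] rms 6.0 top pts 254 103.4 mid [476.2 -42.9  94.3] [42.  43.6 18.3] [ 98.3 101. ]
 sleeve 402 [605.8 -77. ] rms 3.6 top pts 190 103.5 mid [606.  -77.4  94.3] [43.  42.8 18.5] [ 98.2 101. ]
 board 3385 ((549.54541015625, -73.01317596435547), (185.87171936035156, 299.146484375), 89.95388793945312) 8.3
 fence 42 ((478.1648864746094, -92.03781127929688), (6.672874927520752, 41.63633728027344), 82.76964569091797)
 pin pts 222 top [561.9 137.3 133.5] 134.8
 root [5.96472e+02 1.44396e+02 2.04000e-01] n 205 rms 1.13 tip [557.3 136.3 129.3]
 gaugebase 1067 ((583.5006713867188, 137.42233276367188), (155.1255340576172, 177.129638671875), 87.79631042480469)
 tray rim 418 ((478.1251525878906, 337.71875), (150.27976989746094, 140.43524169921875), 6.567455768585205)
```

```bash
python3 - <<'E'
from h import *
for n in('scene','top'):
    d=np.load(f'pics/{n}0.npz'); w=d['w'].reshape(-1,3); 
    for yaw in (-.19,-.24):
        a=np.array([np.cos(yaw),np.sin(yaw)]);b=np.array([-a[1],a[0]])
        o=np.array([476.2,-42.4]); r=w[:,:2]-o; u,v=r@a,r@b
        bd=(np.abs(w[:,2]-8)<3)&(u>-90)&(u<220)&(np.abs(v)<90)
        # board edges vs u: 
        for u0,u1 in((30,60),(150,185)):
            m=bd&(u>u0)&(u<u1); print(n,yaw,'v edges z>5',np.percentile(v[m&(w[:,2]>6)],[2,98]).round(1))
        k=(w[:,2]>13)&(w[:,2]<23)&(u<-24)&(u>-90)&(v>-30)&(v<25)
        print('  wall u',k.sum(),np.percentile(u[k],[5,25,50,75,95]).round(1),'z',np.percentile(w[k,2],[10,50,90]).round(1))
        m=bd&(w[:,2]>5.5)&(np.abs(v)<15); print('  board u range',u[m].min().round(1),u[m].max().round(1))
    c=d['c'][225:275,355:425] if n=='top' else d['c'][255:350,335:465]
    cv2.imwrite(f'pics/crop_{n}.png',cv2.cvtColor(cv2.resize(c,None,fx=6,fy=6,interpolation=cv2.INTER_CUBIC),cv2.COLOR_RGB2BGR))
E
```

```text
scene -0.19 v edges z>5 [-53.9  10.3]
scene -0.19 v edges z>5 [-53.4  43.7]
  wall u 105 [-56.1 -55.2 -53.9 -52.2 -50.3] z [15.2 17.9 19.7]
  board u range -60.6 190.6
scene -0.24 v edges z>5 [-51.5  13.6]
scene -0.24 v edges z>5 [-45.2  51.8]
  wall u 100 [-56.6 -55.2 -53.9 -52.1 -49.6] z [15.2 17.8 19.6]
  board u range -61.1 190.6
top -0.19 v edges z>5 [-53.  44.]
top -0.19 v edges z>5 [-53.7  44.3]
  wall u 59 [-54.2 -53.1 -51.5 -49.9 -47.9] z [15.7 18.6 21.1]
  board u range -87.6 191.7
top -0.24 v edges z>5 [-50.5  46.2]
top -0.24 v edges z>5 [-45.4  52.5]
  wall u 62 [-54.8 -52.9 -51.5 -49.7 -47.6] z [15.7 18.7 21.3]
  board u range -87.7 211.6
```

View pics/crop_scene.png

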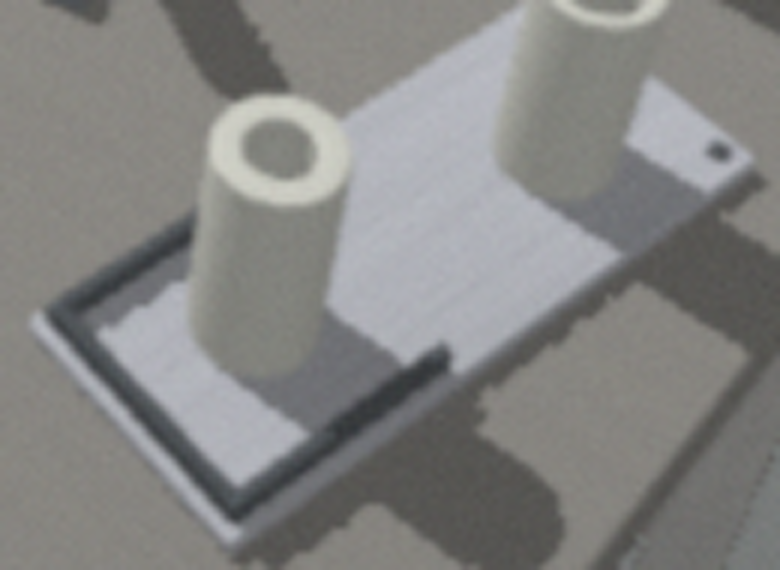

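The bay sleeve is at about (476,-42). The fence's inner wall lies about 49 mm to board -x of it, and the board yaw is -0.19. In the crop the bore looks small, roughly 23 mm (75 of 140 px), but the test will decide. The tool can only translate and yaw. So I'll grip the sleeve across the board, tilt it 30° by pivoting it between the pads against the fence's -x wall, then fit it on the pin.

```bash
python3 -m handwheel '[{"delta_pos":[2,-3.6,0],"yaw":0.0},{"delta_pos":[2,-3.6,0],"yaw":0.0},{"delta_pos":[2,-3.6,0],"yaw":0.0},{"delta_pos":[2,-3.6,0],"yaw":0.0},{"delta_pos":[2,-3.6,0],"yaw":0.0},{"delta_pos":[2,-3.6,0],"yaw":0.0},{"delta_pos":[2,-3.6,0],"yaw":0.05},{"delta_pos":[2,-3.6,0],"yaw":0.045}]' 1
python3 -m handwheel '[{"delta_pos":[1.34,-3.78,0],"yaw":0.0},{"delta_pos":[1.34,-3.78,0],"yaw":0.0},{"delta_pos":[1.34,-3.78,0],"yaw":0.0},{"delta_pos":[1.34,-3.78,0],"yaw":0.0},{"delta_pos":[1.34,-3.78,0],"yaw":0.0},{"delta_pos":[1.34,-3.78,0],"yaw":0.0},{"delta_pos":[1.34,-3.78,0],"yaw":0.0},{"delta_pos":[1.34,-3.78,0],"yaw":0.0},{"delta_pos":[1.34,-3.78,0],"yaw":0.0},{"delta_pos":[1.34,-3.78,0],"yaw":0.0}]'
```

```text
clock: 1.62
eef_pos: [343.3, 334.2, 231.6]
tool_rot: [3.141, 0.001, 2.954]
force: [1.6, 0.3, 0.2]
width: 85.3
gripper_force: 0.0
clock: 2.45
eef_pos: [477.1, -44.2, 231.7]
tool_rot: [3.141, 0.001, 2.952]
force: [0.1, 1.0, -0.8]
width: 85.8
gripper_force: 0.0
```

```bash
python3 -m handwheel '[{"delta_pos":[0,0,-3.5],"yaw":0},{"delta_pos":[0,0,-3.5],"yaw":0},{"delta_pos":[0,0,-3.5],"yaw":0},{"delta_pos":[0,0,-3],"yaw":0},{"delta_pos":[0,0,-2.5],"yaw":0},{"delta_pos":[0,0,-2.2],"yaw":0},{"delta_pos":[0,0,0],"yaw":0}]'
python3 -m handwheel '[{"delta_pos":[0,0,0],"yaw":0},{"delta_pos":[0,0,0],"yaw":0},{"delta_pos":[0,0,0],"yaw":0},{"delta_pos":[0,0,0],"yaw":0},{"delta_pos":[0,0,0],"yaw":0},{"delta_pos":[0,0,0],"yaw":0}]' -1
```

```text
clock: 3.03
eef_pos: [474.3, -42.0, 46.1]
tool_rot: [-3.141, -0.006, 2.952]
force: [-1.1, -0.4, -0.3]
width: 85.4
gripper_force: 0.0
clock: 3.53
eef_pos: [477.8, -42.2, 51.1]
tool_rot: [3.141, 0.003, 2.952]
force: [-0.2, -0.3, 4.3]
width: 43.5
gripper_force: 60.0
```

```bash
python3 -m handwheel '[{"delta_pos":[0,0,0.2],"yaw":0},{"delta_pos":[0,0,0.2],"yaw":0},{"delta_pos":[-0.8,0.15,0],"yaw":0},{"delta_pos":[-0.8,0.15,0],"yaw":0},{"delta_pos":[-0.76,0.15,0],"yaw":0},{"delta_pos":[0,0,0],"yaw":0}]'
python3 -m handwheel '[{"delta_pos":[-0.4,0.08,0],"yaw":0},{"delta_pos":[-0.4,0.08,0],"yaw":0},{"delta_pos":[-0.4,0.08,0.05],"yaw":0},{"delta_pos":[0,0,0],"yaw":0}]'
python3 - <<'E'
from h import *
p=get_image('scene');save(p,'t1.png')
c=p['color'][240:350,330:470]; cv2.imwrite('pics/t1c.png',cv2.cvtColor(cv2.resize(c,None,fx=5,fy=5),cv2.COLOR_RGB2BGR))
E
```

```text
clock: 4.03
eef_pos: [451.0, -37.3, 53.4]
tool_rot: [-3.141, -0.002, 2.952]
force: [0.4, -0.4, 0.1]
width: 43.0
gripper_force: 61.1
clock: 4.37
eef_pos: [447.1, -36.5, 54.7]
tool_rot: [3.141, 0.013, 2.951]
force: [8.9, -3.0, -3.4]
width: 43.1
gripper_force: 61.7
```

View pics/t1c.png

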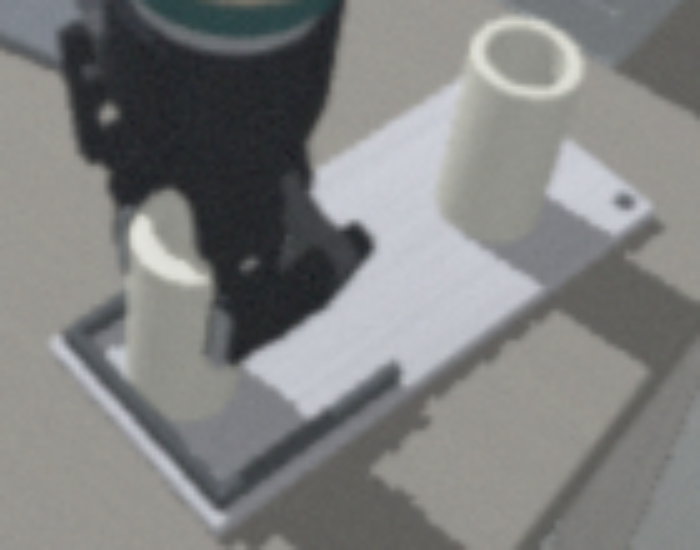

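The sleeve is gripped and its foot touches the fence wall (crop px ~(185,400)). Force is about 9 N and it has barely tilted yet. Keep pushing.

```bash
python3 -m handwheel '[{"delta_pos":[-0.6,0.11,0],"yaw":0},{"delta_pos":[-0.6,0.11,0.05],"yaw":0},{"delta_pos":[0,0,0],"yaw":0}]'
python3 -m handwheel '[{"delta_pos":[-0.6,0.11,0.05],"yaw":0},{"delta_pos":[-0.6,0.11,0.1],"yaw":0},{"delta_pos":[0,0,0],"yaw":0}]'
python3 - <<'E'
from h import *
p=get_image('scene');save(p,'t2.png')
c=p['color'][240:350,330:470]; cv2.imwrite('pics/t2c.png',cv2.cvtColor(cv2.resize(c,None,fx=5,fy=5),cv2.COLOR_RGB2BGR))
E
```

```text
clock: 4.67
eef_pos: [434.9, -34.0, 56.5]
tool_rot: [3.141, 0.007, 2.951]
force: [8.8, -2.3, 1.4]
width: 43.4
gripper_force: 62.3
clock: 4.92
eef_pos: [424.7, -32.6, 57.5]
tool_rot: [-3.14, 0.006, 2.95]
force: [9.1, -2.8, 4.7]
width: 43.1
gripper_force: 63.2
```

View pics/t2c.png

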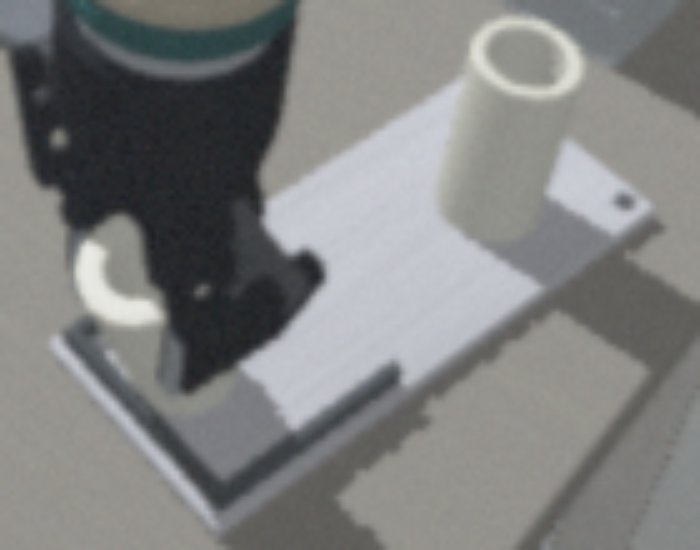

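The sleeve is pivoting as planned, with about 23° of tilt from the travel. A little more, then lift and measure.

```bash
python3 -m handwheel '[{"delta_pos":[-0.4,0.07,0.1],"yaw":0},{"delta_pos":[-0.4,0.07,0.1],"yaw":0},{"delta_pos":[0,0,0],"yaw":0}]'
python3 -m handwheel '[{"delta_pos":[0.5,-0.1,1],"yaw":0},{"delta_pos":[0.5,-0.1,2],"yaw":0},{"delta_pos":[1,0,3],"yaw":0},{"delta_pos":[1,0,4],"yaw":0},{"delta_pos":[0,0,0],"yaw":0},{"delta_pos":[0,0,0],"yaw":0}]'
cat >> h.py <<'E'
from scipy.optimize import least_squares
def fit(p,c0,lean0,yaw0,white=300):
    """cylinder r=22 fit of white points near c0; returns axis pt at c0 height, lean(deg), yaw"""
    w=cloud(p).reshape(-1,3); c=p['color'].reshape(-1,3).astype(int)
    ok=(np.linalg.norm(w-c0,axis=1)<75)&(c.sum(1)>white)&(np.ptp(c,axis=1)<60)&(c[:,0]>=c[:,2]+4)
    q=w[ok]
    def ax(t,y): return np.array([-np.sin(t)*np.cos(y),-np.sin(t)*np.sin(y),np.cos(t)])
    def res(v,q):
        a=ax(v[2],v[3]); r=q-np.array([v[0],v[1],c0[2]]); s=r@a
        return np.linalg.norm(r-s[:,None]*a,axis=1)-22
    v=np.array([c0[0],c0[1],lean0,yaw0])
    g=q
    for i in range(5):
        f=least_squares(res,v,args=(g,),loss='soft_l1'); v=f.x; g=q[np.abs(res(v,q))<4]
    a=ax(v[2],v[3]); s=(q-np.array([v[0],v[1],c0[2]]))@a
    s=s[np.abs(res(v,q))<4]
    print('n',len(q),len(g),'xy@z',v[:2].round(1),'lean',np.degrees(v[2]).round(1),'yaw',v[3].round(2),'s range',np.percentile(s,[1,99]).round(1),'rms',np.std(res(v,g)).round(2))
    return v
E
python3 - <<'E'
from h import *
s=status.read_state(); e=s['eef_pos']; print(np.round(e,1))
for n in('scene','top'):
    p=get_image(n); save(p,f'l_{n}.png'); fit(p,np.array(e)+[0,0,19],.5,-.19,250)
    if n=='scene':
        c=p['color'][200:340,310:470]; cv2.imwrite('pics/t3c.png',cv2.cvtColor(cv2.resize(c,None,fx=4,fy=4),cv2.COLOR_RGB2BGR))
E
```

```text
clock: 5.22
eef_pos: [416.5, -30.8, 59.4]
tool_rot: [-3.141, 0.005, 2.951]
force: [6.6, -1.2, 5.9]
width: 43.3
gripper_force: 62.4
clock: 5.72
eef_pos: [442.2, -31.5, 159.6]
tool_rot: [3.141, -0.002, 2.953]
force: [0.2, 0.8, -0.9]
width: 43.1
gripper_force: 62.1
[442.2 -31.5 159.6]
n 601 413 xy@z [449.2 -36.9] lean 21.7 yaw 0.11 s range [-55.8  30.7] rms 1.85
n 113 112 xy@z [448.  -33.8] lean 21.5 yaw -0.17 s range [-56.2  58.8] rms 1.03
```

View pics/t3c.png

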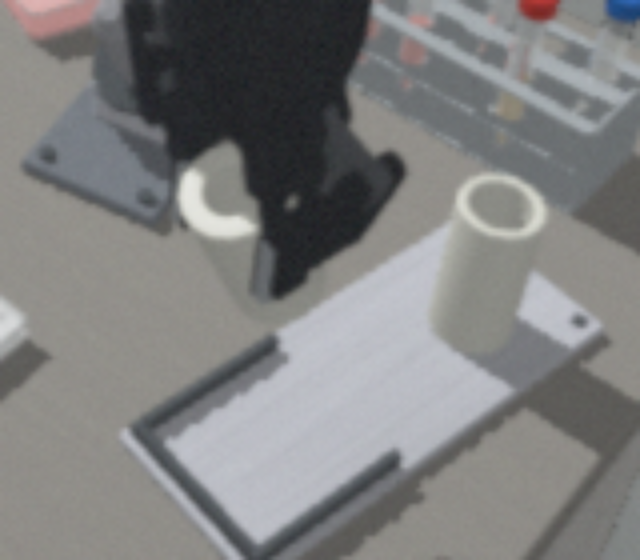

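```bash
cat >> h.py <<'E'
def fit2(ps,e,yaw,lean0=.5,thr=150,off=0):
    """axis in the vertical plane through tool centre with heading yaw; unknown: u shift at grasp height, lean"""
    g0=np.array(e)+[0,0,19]; H=np.array([np.cos(yaw),np.sin(yaw),0]); L=np.array([-H[1],H[0],0]); Q=[]
    for p in ps:
        w=cloud(p).reshape(-1,3); c=p['color'].reshape(-1,3).astype(int); r=w-g0
        ok=(np.linalg.norm(r,axis=1)<80)&(c.sum(1)>thr)&(np.ptp(c,axis=1)<50)&(c[:,0]>=c[:,2]+3)&(np.abs(r@L)<26)
        Q.append(np.stack([r[ok]@H,r[ok]@L,r[ok][:,2]],1))
    def res(v,q):
        a=np.array([-np.sin(v[1]),0,np.cos(v[1])]); d=q-[v[0],v[2],0]; s=d@a
        return np.linalg.norm(d-s[:,None]*a,axis=1)-22
    for name,q in list(zip('ST',Q))+[('both',np.vstack(Q))]:
        if len(q)<20: print(name,len(q)); continue
        v=np.array([0,lean0,0.]); g=q
        for i in range(8):
            f=least_squares(res,v,args=(g,),loss='soft_l1'); v=f.x; k=np.abs(res(v,q))<max(2.5,8-i); g=q[k]
        a=np.array([-np.sin(v[1]),0,np.cos(v[1])]); s=(g-[v[0],v[2],0])@a
        print(name,len(q),len(g),'u',v[0].round(1),'lat',v[2].round(1),'lean',np.degrees(v[1]).round(1),'s',np.percentile(s,[1,99]).round(1),'rms',np.std(res(v,g)).round(2))
E
python3 - <<'E'
from h import *
s=status.read_state(); e=s['eef_pos']
ps=[get_image('scene'),get_image('top')]
for l in (.35,.55): fit2(ps,e,-.19,l)
E
```

```text
S 651 352 u 5.3 lat 0.8 lean 23.8 s [-58.1  36.6] rms 0.71
T 118 110 u 7.5 lat -1.0 lean 22.1 s [-55.3  56.8] rms 0.8
both 769 454 u 5.5 lat 0.4 lean 23.5 s [-58.   40.4] rms 0.78
S 651 352 u 5.3 lat 0.8 lean 23.8 s [-58.1  36.6] rms 0.71
T 118 110 u 7.5 lat -1.0 lean 22.1 s [-55.3  56.8] rms 0.8
both 769 454 u 5.5 lat 0.4 lean 23.5 s [-58.   40.4] rms 0.78
```

```bash
python3 -m handwheel '[{"delta_pos":[-0.5,0,-4],"yaw":0},{"delta_pos":[-0.5,0.1,-3],"yaw":0},{"delta_pos":[0,0,-2],"yaw":0},{"delta_pos":[0,0,-1],"yaw":0},{"delta_pos":[-1,0.1,0],"yaw":0},{"delta_pos":[-0.8,0,0],"yaw":0},{"delta_pos":[0,0,0],"yaw":0}]'
python3 -m handwheel '[{"delta_pos":[-0.4,0.07,0.05],"yaw":0},{"delta_pos":[-0.4,0.07,0.1],"yaw":0},{"delta_pos":[-0.2,0.05,0],"yaw":0},{"delta_pos":[0,0,0],"yaw":0}]'
python3 - <<'E'
from h import *
s=status.read_state(); e=s['eef_pos']
fit2([get_image('scene'),get_image('top')],e,-.19,.5)
E
```

```text
clock: 6.5
eef_pos: [415.9, -31.6, 57.7]
tool_rot: [-3.139, 0.001, 2.95]
force: [5.4, -1.7, 1.6]
width: 43.2
gripper_force: 61.7
clock: 6.83
eef_pos: [408.1, -30.1, 59.8]
tool_rot: [-3.138, 0.005, 2.95]
force: [8.0, -1.2, 2.2]
width: 43.2
gripper_force: 60.8
S 510 189 u 2.8 lat -9.7 lean 7.1 s [-78.   32.7] rms 1.39
T 180 147 u 8.8 lat -0.7 lean 30.5 s [-54.8  30.9] rms 0.86
both 690 153 u 4.8 lat -2.2 lean 13.0 s [-76.5  31.5] rms 1.38
```

```bash
python3 -m handwheel '[{"delta_pos":[0.6,-0.1,0.5],"yaw":0},{"delta_pos":[0.6,-0.1,2],"yaw":0},{"delta_pos":[1.2,0,3],"yaw":0},{"delta_pos":[1.2,0,4],"yaw":0},{"delta_pos":[1.2,0,3],"yaw":0},{"delta_pos":[0,0,0],"yaw":0},{"delta_pos":[0,0,0],"yaw":0}]'
python3 - <<'E'
from h import *
s=status.read_state(); e=s['eef_pos']
fit2([get_image('scene'),get_image('top')],e,-.19,.5)
E
```

```text
clock: 7.52
eef_pos: [451.4, -29.8, 184.8]
tool_rot: [-3.141, -0.004, 2.952]
force: [-0.3, 0.4, -0.8]
width: 43.2
gripper_force: 61.1
S 656 323 u 6.6 lat 0.8 lean 29.2 s [-57.7  37.6] rms 0.76
T 157 143 u 7.6 lat -1.0 lean 27.0 s [-57.2  45.6] rms 0.81
both 813 474 u 6.8 lat 0.2 lean 27.8 s [-57.9  39.4] rms 0.88
```

```bash
python3 -m handwheel '[{"delta_pos":[0,1.5,1],"yaw":0.065},{"delta_pos":[1.2,2.85,0.5],"yaw":0.065},{"delta_pos":[1.2,2.85,0.3],"yaw":0.065},{"delta_pos":[1.2,2.85,0],"yaw":0.065},{"delta_pos":[1.2,2.85,0],"yaw":0.065},{"delta_pos":[1.1,2.85,0],"yaw":0.065},{"delta_pos":[0,0,0],"yaw":0},{"delta_pos":[0,0,0],"yaw":0},{"delta_pos":[0,0,0],"yaw":0}]'
python3 - <<'E'
from h import *
s=status.read_state(); e=s['eef_pos']; print(np.round(e,1),s['tool_rot'])
P=[get_image('scene'),get_image('top')]
fit2(P,e,.2,.5)
c=P[0]['color'][150:290,280:440]; cv2.imwrite('pics/t4c.png',cv2.cvtColor(cv2.resize(c,None,fx=4,fy=4),cv2.COLOR_RGB2BGR))
E
```

```text
clock: 8.37
eef_pos: [508.2, 126.3, 200.9]
tool_rot: [-3.14, -0.01, -2.943]
force: [0.8, -0.1, 0.8]
width: 43.0
gripper_force: 61.2
[508.2 126.3 200.9] [-3.14026339 -0.00951594 -2.94289315]
S 603 338 u 7.1 lat 1.0 lean 29.1 s [-57.5  31. ] rms 0.73
T 0
both 603 338 u 7.1 lat 1.0 lean 29.1 s [-57.5  31. ] rms 0.73
```

View pics/t4c.png

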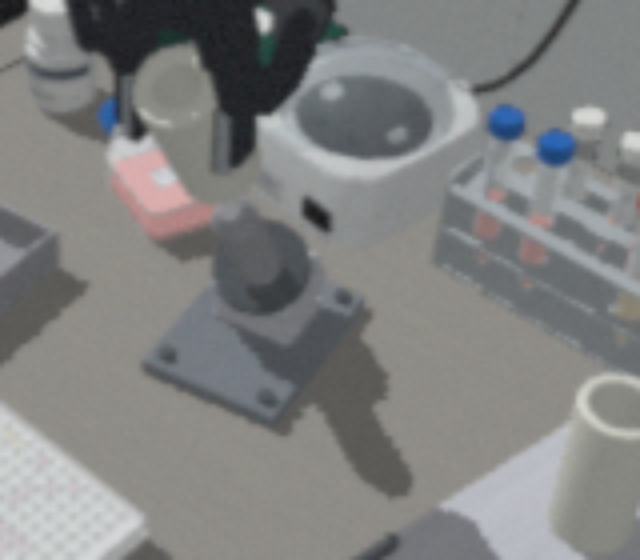

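```bash
python3 -m handwheel '[{"delta_pos":[0.1,0.1,-0.9],"yaw":0},{"delta_pos":[0.1,0,-0.95],"yaw":0},{"delta_pos":[0.25,0.05,-0.43],"yaw":0},{"delta_pos":[0.25,0.05,-0.43],"yaw":0},{"delta_pos":[0,0,0],"yaw":0},{"delta_pos":[0,0,0],"yaw":0}]'
python3 - <<'E'
from h import *
s=status.read_state(); e=s['eef_pos']; print(np.round(e,1))
P=[get_image('scene'),get_image('top')]
fit2(P,e,.2,.5)
E
python3 -m handwheel '[{"delta_pos":[0.25,0.05,-0.43],"yaw":0},{"delta_pos":[0.25,0.05,-0.43],"yaw":0},{"delta_pos":[0,0,0],"yaw":0}]'
python3 -m handwheel '[{"delta_pos":[0.25,0.05,-0.43],"yaw":0},{"delta_pos":[0,0,0],"yaw":0}]'
```

```text
clock: 8.97
eef_pos: [517.0, 129.3, 175.2]
tool_rot: [-3.141, -0.006, -2.942]
force: [0.4, -0.4, -0.7]
width: 43.1
gripper_force: 61.2
[517.  129.3 175.2]
S 573 304 u 7.0 lat 1.0 lean 29.4 s [-57.5  31.6] rms 0.75
T 0
both 573 304 u 7.0 lat 1.0 lean 29.4 s [-57.5  31.6] rms 0.75
clock: 9.32
eef_pos: [522.1, 130.8, 166.3]
tool_rot: [-3.141, -0.005, -2.941]
force: [0.5, 0.3, -1.0]
width: 42.9
gripper_force: 61.2
clock: 9.48
eef_pos: [524.6, 131.1, 162.0]
tool_rot: [-3.141, -0.006, -2.941]
force: [-0.0, -0.5, -1.0]
width: 43.0
gripper_force: 61.2
```

```bash
python3 -m handwheel '[{"delta_pos":[0.1,0,-0.43],"yaw":0},{"delta_pos":[0,0,0],"yaw":0}]'
python3 -m handwheel '[{"delta_pos":[0.12,0.02,-0.3],"yaw":0},{"delta_pos":[0,0,0],"yaw":0}]'
python3 -m handwheel '[{"delta_pos":[0.15,0.03,-0.26],"yaw":0},{"delta_pos":[0,0,0],"yaw":0}]'
```

```text
clock: 9.65
eef_pos: [525.0, 130.8, 157.6]
tool_rot: [-3.141, -0.006, -2.942]
force: [-0.8, 0.2, -1.6]
width: 43.2
gripper_force: 61.2
clock: 9.82
eef_pos: [525.7, 130.6, 154.7]
tool_rot: [-3.141, -0.007, -2.942]
force: [-1.5, -1.1, -0.6]
width: 43.2
gripper_force: 61.2
clock: 9.98
eef_pos: [525.8, 130.5, 153.8]
tool_rot: [3.141, -0.01, -2.942]
force: [-10.5, -2.2, 16.2]
width: 43.2
gripper_force: 62.3
```

```bash
python3 - <<'E'
from h import *
s=status.read_state(); e=s['eef_pos']; print(np.round(e,1),np.round(s['force'],1))
P=[get_image('scene'),get_image('top')]
fit2(P,e,.2,.5)
c=P[0]['color'][170:260,290:400]; cv2.imwrite('pics/t5c.png',cv2.cvtColor(cv2.resize(c,None,fx=6,fy=6),cv2.COLOR_RGB2BGR))
E
```

```text
[525.8 130.5 153.8] [-10.5  -2.2  16.2]
S 555 295 u 7.2 lat 1.0 lean 29.2 s [-57.5  32.5] rms 0.78
T 0
both 555 295 u 7.2 lat 1.0 lean 29.2 s [-57.5  32.5] rms 0.78
```

View pics/t5c.png

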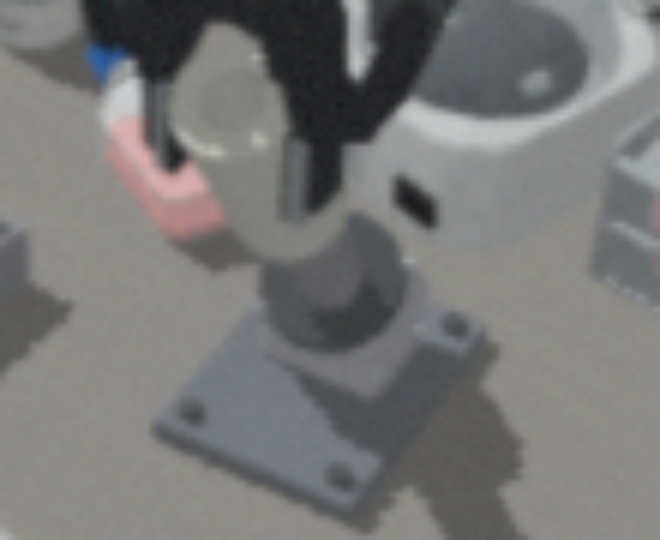

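The sleeve sits over the pin tip. Its foot is at about 72 mm along the pin, so the middle is near 117 mm, with lean 29° and 19 N acting purely along the pin. That means it is stuck on the cone. I'll take it off along the pin and carry it to the tray.

```bash
python3 -m handwheel '[{"delta_pos":[-0.4,-0.08,0.7],"yaw":0},{"delta_pos":[-0.5,-0.1,0.87],"yaw":0},{"delta_pos":[-0.75,-0.15,1.3],"yaw":0},{"delta_pos":[-0.75,-0.15,1.3],"yaw":0},{"delta_pos":[-0.5,-0.1,1.5],"yaw":0},{"delta_pos":[0,0,1],"yaw":0}]'
python3 -m handwheel '[{"delta_pos":[0.1,2,0],"yaw":-0.03},{"delta_pos":[0.1,3.4,0],"yaw":-0.03},{"delta_pos":[0.1,3.5,0],"yaw":-0.03},{"delta_pos":[0.1,3.5,0],"yaw":0},{"delta_pos":[0.1,3.5,0],"yaw":0},{"delta_pos":[0.1,3.5,0],"yaw":0},{"delta_pos":[0,2,0],"yaw":0},{"delta_pos":[0,0,0],"yaw":0},{"delta_pos":[0,0,0],"yaw":0}]'
```

```text
clock: 10.58
eef_pos: [498.9, 125.8, 221.1]
tool_rot: [3.141, -0.004, -2.942]
force: [0.2, -0.5, -1.3]
width: 43.4
gripper_force: 61.4
clock: 11.33
eef_pos: [504.9, 341.5, 219.3]
tool_rot: [-3.141, -0.004, -3.028]
force: [-0.2, -1.2, -0.5]
width: 43.2
gripper_force: 61.4
```

```bash
python3 - <<'E'
from h import *
s=status.read_state(); e=s['eef_pos']; print(np.round(e,1))
P=[get_image('scene'),get_image('top')]
fit2(P,e,.11,.5)
E
```

```text
[504.9 341.5 219.3]
S 520 366 u 6.9 lat 1.2 lean 29.4 s [-58.9  31.3] rms 0.87
T 77 64 u 10.5 lat -1.4 lean 27.8 s [-56.6  62.2] rms 1.03
both 597 391 u 7.0 lat 1.2 lean 29.2 s [-59.   31.8] rms 0.92
```

```bash
python3 -m handwheel '[{"delta_pos":[-1.2,-0.15,-2.5],"yaw":0},{"delta_pos":[-1.2,-0.15,-3.5],"yaw":0},{"delta_pos":[0,0,-3.5],"yaw":0},{"delta_pos":[0,0,-3],"yaw":0},{"delta_pos":[0,0,-2.5],"yaw":0},{"delta_pos":[0,0,-1.6],"yaw":0},{"delta_pos":[0,0,-0.5],"yaw":0},{"delta_pos":[0,0,0],"yaw":0}]'
python3 -m handwheel '[{"delta_pos":[0.6,0.07,0],"yaw":0},{"delta_pos":[0.6,0.07,0],"yaw":0},{"delta_pos":[0.6,0.07,0],"yaw":0},{"delta_pos":[0,0,0],"yaw":0}]'
```

```text
clock: 12.1
eef_pos: [481.6, 334.5, 48.5]
tool_rot: [-3.14, -0.006, -3.034]
force: [-0.1, 0.1, -1.2]
width: 43.5
gripper_force: 61.6
clock: 12.43
eef_pos: [495.2, 337.9, 48.3]
tool_rot: [-3.141, -0.015, -3.031]
force: [-8.3, -2.2, 4.0]
width: 43.6
gripper_force: 62.0
```

```bash
python3 -m handwheel '[{"delta_pos":[0.6,0.07,0],"yaw":0},{"delta_pos":[0.6,0.07,0],"yaw":0},{"delta_pos":[0.6,0.07,0],"yaw":0},{"delta_pos":[0.5,0.06,0],"yaw":0},{"delta_pos":[0,0,0],"yaw":0}]'
python3 - <<'E'
from h import *
s=status.read_state(); e=s['eef_pos']; print(np.round(e,1))
P=[get_image('scene'),get_image('top')]
fit2(P,e,.11,.1)
c=P[0]['color'][150:260,190:310]; cv2.imwrite('pics/t6c.png',cv2.cvtColor(cv2.resize(c,None,fx=5,fy=5),cv2.COLOR_RGB2BGR))
E
```

```text
clock: 12.85
eef_pos: [512.4, 340.5, 47.9]
tool_rot: [-3.141, -0.026, -3.03]
force: [-16.5, -1.8, 8.1]
width: 43.2
gripper_force: 61.2
[512.4 340.5  47.9]
S 400 285 u 1.5 lat 1.2 lean 14.0 s [-55.9  33.6] rms 0.98
T 40 32 u 1.0 lat 0.7 lean 7.6 s [-61.6  31.8] rms 1.27
both 440 306 u 1.7 lat 1.2 lean 13.7 s [-55.8  34.2] rms 1.02
```

View pics/t6c.png

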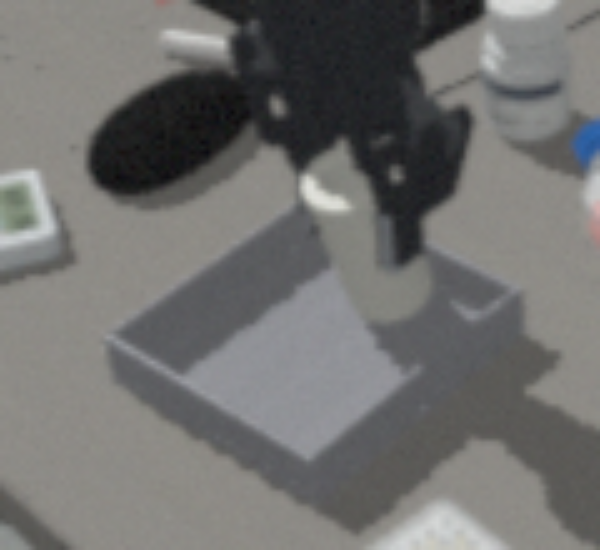

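The sleeve is inside the tray by the +x wall, with its lean down to about 13°. Push a little more to stand it upright.

```bash
python3 -m handwheel '[{"delta_pos":[0.5,0.06,0],"yaw":0},{"delta_pos":[0.5,0.06,0],"yaw":0},{"delta_pos":[0,0,0],"yaw":0}]'
python3 - <<'E'
from h import *
s=status.read_state(); e=s['eef_pos']
fit2([get_image('scene'),get_image('top')],e,.11,.1)
E
```

```text
clock: 13.2
eef_pos: [525.4, 342.2, 47.5]
tool_rot: [-3.141, -0.02, -3.031]
force: [-12.9, -2.8, 2.3]
width: 42.6
gripper_force: 60.5
S 464 373 u -1.7 lat 1.2 lean 3.5 s [-55.9  33.1] rms 1.01
T 72 66 u -0.7 lat -0.4 lean 2.6 s [-60.3  34.3] rms 0.77
both 536 437 u -1.6 lat 1.1 lean 3.3 s [-56.8  33.8] rms 1.0
```

```bash
python3 -m handwheel '[{"delta_pos":[-0.4,-0.05,0],"yaw":0},{"delta_pos":[0,0,-0.2],"yaw":0},{"delta_pos":[0,0,-0.2],"yaw":0},{"delta_pos":[0,0,0],"yaw":0}]'
python3 -m handwheel '[{"delta_pos":[0,0,-0.15],"yaw":0},{"delta_pos":[0,0,0],"yaw":0}]'
```

```text
clock: 13.63
eef_pos: [525.0, 342.0, 45.1]
tool_rot: [3.142, -0.013, -3.031]
force: [-7.8, -0.9, 7.5]
width: 43.0
gripper_force: 62.2
clock: 13.8
eef_pos: [525.6, 342.2, 44.8]
tool_rot: [3.141, -0.011, -3.031]
force: [-8.9, -2.2, 15.1]
width: 43.1
gripper_force: 62.6
```

Touching the floor at 15 N. Relax a little, open, and rise straight up.

```bash
python3 -m handwheel '[{"delta_pos":[-0.3,-0.03,0.1],"yaw":0},{"delta_pos":[-0.1,0,0],"yaw":0},{"delta_pos":[0,0,0],"yaw":0}]'
python3 -m handwheel '[{"delta_pos":[0,0,0],"yaw":0},{"delta_pos":[0,0,0],"yaw":0},{"delta_pos":[0,0,0],"yaw":0},{"delta_pos":[0,0,0],"yaw":0},{"delta_pos":[0,0,0],"yaw":0}]' 0.8
python3 -m handwheel '[{"delta_pos":[0,0,1],"yaw":0},{"delta_pos":[0,0,2],"yaw":0},{"delta_pos":[0,0,3],"yaw":0},{"delta_pos":[0,0,3.5],"yaw":0},{"delta_pos":[0,0,3.5],"yaw":0},{"delta_pos":[0,0,3],"yaw":0},{"delta_pos":[-2,0,2],"yaw":0},{"delta_pos":[0,0,0],"yaw":0},{"delta_pos":[0,0,0],"yaw":0}]'
python3 - <<'E'
from h import *
P=[get_image('scene'),get_image('top')]
c=P[0]['color'][130:350,180:480]; cv2.imwrite('pics/t7c.png',cv2.cvtColor(cv2.resize(c,None,fx=2.6,fy=2.6),cv2.COLOR_RGB2BGR))
fit2(P,[525,342,44],.11,.0)
E
```

```text
clock: 14.05
eef_pos: [524.4, 342.0, 45.2]
tool_rot: [3.141, -0.005, -3.032]
force: [-2.7, -0.1, 7.9]
width: 42.9
gripper_force: 61.9
clock: 14.47
eef_pos: [524.5, 341.8, 43.8]
tool_rot: [-3.141, -0.005, -3.032]
force: [0.0, -0.5, 0.9]
width: 76.8
gripper_force: 0.0
clock: 15.22
eef_pos: [504.0, 342.6, 225.6]
tool_rot: [3.14, -0.003, -3.03]
force: [0.5, 0.4, -0.7]
width: 76.7
gripper_force: 0.0
S 618 484 u 1.4 lat 1.7 lean 0.1 s [-56.9  32.1] rms 1.0
T 158 106 u 2.4 lat -0.1 lean -0.9 s [-59.4  34.9] rms 0.76
both 776 584 u 1.6 lat 1.5 lean -0.3 s [-57.1  33.5] rms 1.0
```

View pics/t7c.png

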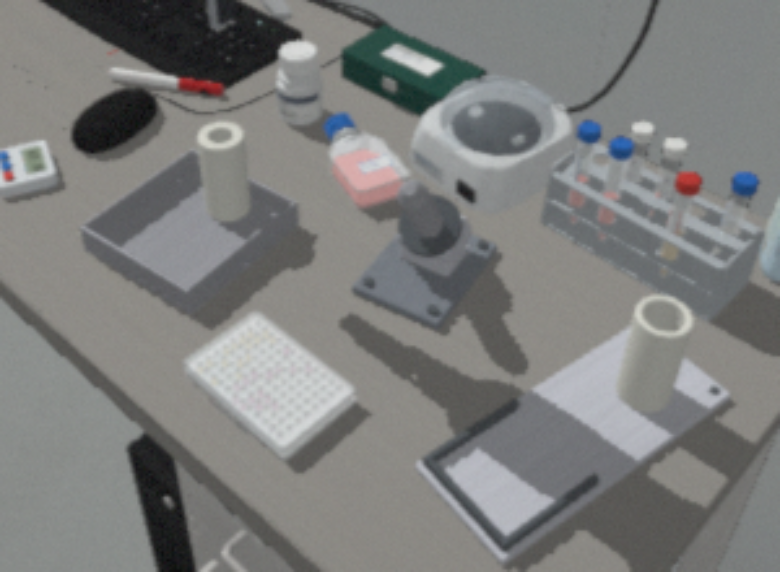

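The sleeve stands upright in the tray at crop px (223,170). The other sleeve, at (655,355), and everything else look unmoved, and the gripper is clear.

```bash
python3 -c "
from cell import ctrl; print(ctrl.finish_job())"
```

```text
the job is handed in; nothing more can be done
None
```

The bay sleeve stuck on the pin's cone (middle at about 117 mm, 19 N push), so I took it off and stood it upright in the steel tray; the last picture showed everything else where it stood, and the job is handed in.

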